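Bed the persimmon head and set the angle gauge on its crowned sole

ROBOT

A 6-joint arm with a two-finger parallel gripper is mounted at the origin on the work surface. World frame = base frame: x ahead of the robot, y to its left, z up, the work surface at z = 0. Lengths are in m, angles in rad, forces in N, time in s.
With the tool pointing down it reaches from about 0.275 to 0.875 m from the base axis. Payload 12.5 kg.
Tool frame: the origin (TCP) lies on the centre line of the jaws, within the pads' length; the fingertips stand r.finger_overhang ahead of it and the grasp point (between the pads) lies 3 mm ahead of it (r.finger_overhang is the distance from the TCP to the fingertips, in m); z points along the fingers, y is the direction in which the jaws open and shut (so a half turn about z gives the same grasp; the last joint's range is limited). The gripper opens to 85 mm and grips with 20 to 120 N. Pads are 22 mm wide; open, the fingers measure 114 mm over their backs; the gripper's body (76 mm by 85 mm) begins 54 mm behind the grasp point. The pads swing forward as they close: fully open they stand 13 mm farther back than shut.
Start: joints at [-1.22, 0.351, 1.652, -0, 1.139, -0.085], TCP at [0.232, -0.499, 0.253] pointing down, gripper open.
Joint ranges: [-2.75, 2.75], [-0.79, 2.1], [0.01, 2.65], [-1.57, 4.71], [0.07, 3.14], [-2.87, 2.87]. Speed limits (rad/s): [2.22, 2.22, 2.79, 3.14, 3.14, 3.14].

INTERFACE

Orientations are given as a unit quaternion [x, y, z, w].
In Python, from cell import r, optics gives the robot as it stands. The module is installed in compiled form; this text tells all that it offers. Calls block until the motion is done:
- r.move_to(position, orientation): joint-space move of the TCP to a pose.
- r.move_linear(position, rot=None, vel=0.15): straight line of the TCP; rot=None keeps the orientation; vel is the mean speed in m/s.
- r.set_joints(angles): joint-space move.
- r.set_gripper(opening, squeeze=None): opening from 0.0 (shut) to 1.0 (fully open); squeeze is the grip in N (None keeps the last); returns when the fingers have stopped.
- r.sleep(seconds).
- r.inverse_kinematics(position, orientation): joint angles nearest the present ones, or None.
- optics.get_image(name): name is "scene" or "top" or "wrist"; returns a dict with "pixels" (480x640x3 uint8, red, green, blue), "depth" (480x640 float32, m along the optical axis (not along the pixel's ray), 0 where there is no reading), "fx", "fy", "cx", "cy" (pixels), "camera_from_world" (4x4, takes a point from world to camera coordinates); the wrist camera has in their place "mount" (4x4, takes a point from camera to tool coordinates, whose origin is the TCP and whose axes are the flange's). Camera axes: x right, y down, z forward; pixel columns grow to the right and rows downward; lengths in m; the calibration is good to about 2 mm. A picture is of the moment at which its call begins: read the wrist's pose just before it.
A pose or a line that the arm cannot do raises r.PlanningError and nothing moves.
- r.hand_in(): hands the job in, once; it reports no verdict.
Readings, each from a call of its own:
- r.current_t(): time.
- r.current_q(): joint angles.
- r.current_qvel(): joint speeds.
- r.current_effort(): joint torques, N m.
- r.current_tool_pos(): TCP position.
- r.current_ee_rot(): TCP orientation.
- r.current_contact_force(): force on the tool from outside, world axes, zero at the start.
- r.current_torque(): the same for the moment, N m.
- r.current_opening(): opening from 0.0 (shut) to 1.0 (fully open).
Only numpy, scipy, OpenCV 4.12 (cv2) and the standard library are available. Lean on these libraries where they do the work, as an engineer would, in place of code of your own. Each camera call takes 0.05 s, during which the arm holds its last target.

TASK

Stand the wooden block and the tin canister upright on the floor of the plywood tray, side by side in the space next to the persimmon head, so that the head is packed in and cannot slide, and let go of them. Then pick up the angle gauge by its grey handle, set its foot on the head's rounded brass sole and rock it until the swinging red pointer settles in the green mark. Finish while still holding the gauge there, gripped and pressed lightly on the head and on nothing else, with the pointer steady in the mark; leave the other things on the counter alone.

Things in the scene. Friction and masses are not known exactly. Their poses are not given: they have to be found in the camera images.
- tray: Open plywood tray fixed to the counter, 86 mm (its x) by 190 mm (its y) by 36 mm high; walls 5 mm, floor 5 mm thick, so inside 76 x 180 mm. Origin: centre of its underside. Turned about vertical by up to 0.25 rad.
- head_axis (a point): Loose persimmon driver head, sole up at the tray's +y end. Its top is a barrel lying along its x (= tray's x), brass sole plate on top, radius 40 mm about this axis within 15 mm of the middle, a little less beyond. Point: middle of the barrel's axis, 64 mm above the underside of the cradle; the sole's top is 40 mm above the point. About 0.35 kg.
- block_mid (a point): Loose light wooden packing block, 50 mm (its x) by 40 mm (its y), 80 mm tall, standing on the counter. It goes in with its x along the tray's x. This point: its centre, 40 mm up. About 0.11 kg.
- canister_mid (a point): Loose tin canister, ochre band, knurled grey screw lid 44 mm across (the widest part, top 17 mm; the tin below is 42 mm), 82 mm tall, standing upright on the counter. Point: its centre, 41 mm up. About 0.22 kg. Block, canister and cradle together fill the tray's inner length but for 12 mm.
- gauge_grip (a point): Loose angle gauge standing on its foot, 142 mm tall: foot 44 mm (x) by 72 mm (y) by 12 mm; dial 92 mm across, 16 mm thick, its white face, pointer and mark to the gauge's +x; on top a grey handle 16 mm thick (x), 40 mm wide (y), 102 to 142 mm above the foot's underside. Point: in the handle, 126 mm above the underside. Own axes, z up. About 0.25 kg.
- gauge_foot (a point): Centre of the flat underside of the gauge's foot; same axes.
- pointer (a joint): The red pointer, a weighted needle pivoted 60 mm above the foot; it swings and hangs plumb, settling in about half a second. Value: angle about the gauge's +x, 0 along the handle, positive with the tip to the gauge's -y side. Leaning the gauge's top towards its +y by an angle makes the pointer read plus that angle.
- mark (a joint): The green mark on the dial's edge, a 6 mm wide band on a stiff setting ring to be left as it is; different each time. Value: its angle in the same sense as the pointer's, 0.16 to 0.30 rad. The pointer is in the mark when both values agree within 0.075 rad.
- pointer_tip (a point): Near the tip of the red pointer, 36 mm from the pivot; z along the needle.
- mark_tip (a point): Middle of the green mark, 36 mm from the pivot; z from the pivot out through the mark.
- head: The same head with the wooden cradle screwed under it, 70 mm (x) by 84 mm (y) by 30 mm high, axes along the tray's, standing on the tray floor. A short neck sticks out to +x above the tray wall. Origin: centre of the cradle's underside.
- gauge: The gauge (see gauge_grip); origin: centre of the foot's underside.
- block: The wooden block (see block_mid); origin: centre of its underside.
- canister: The canister (see canister_mid); origin: centre of its underside.
- remover: Bystander: black hook-billed grip remover, 220 mm long, lying on the counter.
- grip_a: Bystander: green golf grip, 270 mm long, lying.
- grip_b: Bystander: second green golf grip, lying.
- tape_roll: Bystander: roll of paper tape, 96 mm across, 25 mm high.
- cup: Bystander: blue cup, 70 mm high.

How it is judged:
By the outcome, as a careful person would: the job done as asked, in the order asked, and still so for the second after the job is handed in, while the arm keeps its last pose, push and grip.
It also fails if it takes over 69 s, if anything falls off the work surface, if the arm or the gripper's body presses on something with over 40 N, if the wrist force passes 120 N, or if a joint passes its speed limit or range.

## Working session

There is one attempt and no reset: what is moved stays moved. The work goes in short steps, each a Python script; the robot and the scene stay as the last script left them, time stands still between calls to the robot, and variables do not carry over. Pictures are saved under pics/ and viewed, and the job is handed in when it is done.

```bash
mkdir -p pics; ls
cat > h.py <<'E'
import numpy as np, cv2
from cell import r, optics
from scipy.spatial.transform import Rotation as R
def snap(n,f):
    if n=="wrist":
        p=r.current_tool_pos();q=r.current_ee_rot()
    d=optics.get_image(n)
    cv2.imwrite('pics/'+f,cv2.cvtColor(d['pixels'],cv2.COLOR_RGB2BGR))
    if n=="wrist":
        T=np.eye(4);T[:3,:3]=R.from_quat(q).as_matrix();T[:3,3]=p
        d['W']=T@d['mount']
    else: d['W']=np.linalg.inv(d['camera_from_world'])
    np.savez('pics/'+f+'.npz',**{k:d[k] for k in('pixels','depth','fx','fy','cx','cy','W')})
    return d
def cloud(d):
    z=d['depth'].astype(float);v,u=np.mgrid[:480,:640]
    P=np.stack([(u-d['cx'])/d['fx']*z,(v-d['cy'])/d['fy']*z,z],-1)
    W=d['W'];P=P@W[:3,:3].T+W[:3,3];P[z<=0]=np.nan
    return P
E
python3 - <<'E'
from h import *
for n in("scene","top","wrist"):
    d=snap(n,n+'0.png');print(n,d['W'].round(3).tolist(),d['fx'])
print(r.current_t(),r.finger_overhang,r.current_ee_rot())
E
```

```text
pics
scene [[0.127, 0.766, -0.63, 1.382], [0.992, -0.089, 0.092, -0.114], [0.014, -0.637, -0.771, 1.049], [0.0, 0.0, 0.0, 1.0]] 459.45144584250113
top [[0.02, -0.991, 0.133, 0.426], [-1.0, -0.019, 0.012, 0.013], [-0.009, -0.133, -0.991, 1.489], [0.0, 0.0, 0.0, 1.0]] 494.7281654061357
wrist [[0.422, -0.869, -0.259, 0.299], [-0.907, -0.405, -0.119, -0.467], [-0.002, 0.285, -0.959, 0.373], [0.0, 0.0, 0.0, 1.0]] 352.2851228190435
0.15 0.022 [ 9.76355320e-01  2.16171399e-01 -6.99884316e-05 -4.59054695e-04]
```

View pics/scene0.png

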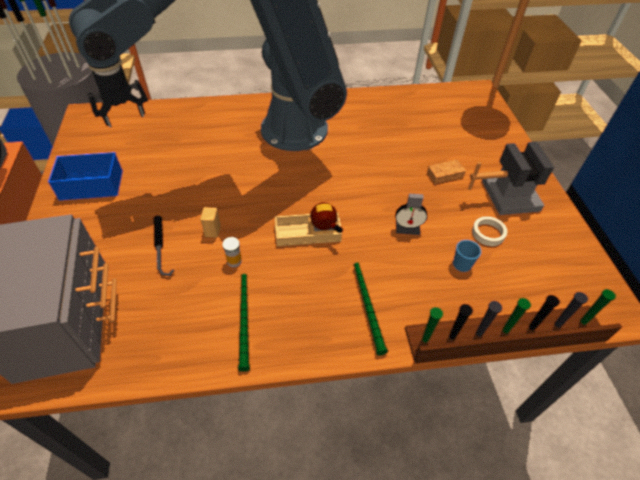

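View pics/top0.png

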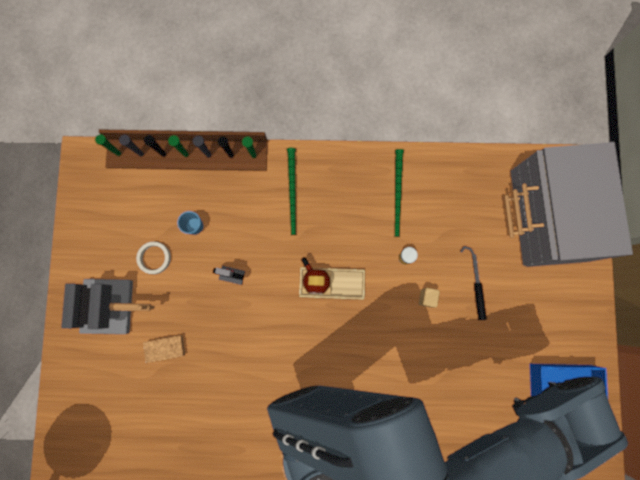

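View pics/wrist0.png

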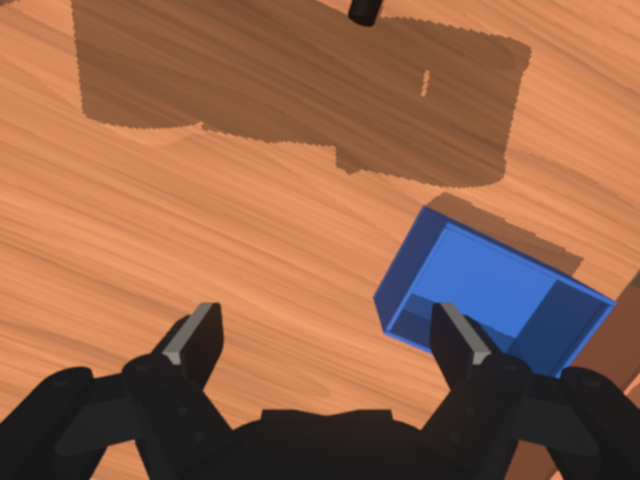

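The top view shows the tray at (332,283) with the head on its left, the block at (431,297), the canister at (409,255) and the gauge at (230,275). I'll take coarse positions from the depth image.

Run:
```python
from h import *
d=dict(np.load('pics/top0.png.npz'));P=cloud(d)
def seg(u0,u1,v0,v1,zmin,zmax=9):
    Q=P[v0:v1,u0:u1].reshape(-1,3);Q=Q[(Q[:,2]>zmin)&(Q[:,2]<zmax)];return Q
for n,b in dict(tray=(292,374,260,306,.025,.05),head=(292,374,260,306,.09),block=(415,445,280,315,.07),can=(395,425,240,270,.07),gauge=(205,255,255,295,.12),foot=(205,255,255,295,.005,.02)).items():
    Q=seg(*b);print(n,len(Q),np.median(Q,0).round(4),Q[:,2].max().round(4))
    rc=cv2.minAreaRect(Q[:,:2].astype(np.float32));print('   ',rc)
Q=P[200:400,300:600].reshape(-1,3);print(np.nanmedian(Q[:,2]))
im=d['pixels'][225:325,200:450,::-1];cv2.imwrite('pics/z0.png',cv2.resize(im,None,fx=3.2,fy=3.2,interpolation=cv2.INTER_CUBIC))
d=dict(np.load('pics/scene0.png.npz'))
im=d['pixels'][180:280,190:440,::-1];cv2.imwrite('pics/z1.png',cv2.resize(im,None,fx=3.2,fy=3.2,interpolation=cv2.INTER_CUBIC))
```

```text
tray 417 [ 0.488  -0.001   0.0338] 0.0438
    ((0.5003302097320557, -0.008277133107185364), (0.18957920372486115, 0.0863051787018776), 89.00218200683594)
head 439 [0.5019 0.0377 0.1006] 0.1152
    ((0.5034425258636475, 0.037084877490997314), (0.06714805960655212, 0.06503940373659134), 8.382462501525879)
block 254 [ 0.4634 -0.2876  0.0786] 0.0863
    ((0.46313905715942383, -0.2891303300857544), (0.04066959768533707, 0.04990369826555252), 80.42552947998047)
can 197 [ 0.5827 -0.2277  0.081 ] 0.0884
    ((0.5823240280151367, -0.22715696692466736), (0.04237835854291916, 0.04304129257798195), 88.26258087158203)
gauge 92 [0.5195 0.292  0.14  ] 0.1487
    ((0.5197276473045349, 0.2918427586555481), (0.039937637746334076, 0.015713408589363098), 79.916748046875)
foot 226 [0.511  0.2882 0.0095] 0.0186
    ((0.5176962614059448, 0.2948841452598572), (0.10812854766845703, 0.14375941455364227), 1.0962852239608765)
0.00019188512706858063
```

View pics/z0.png

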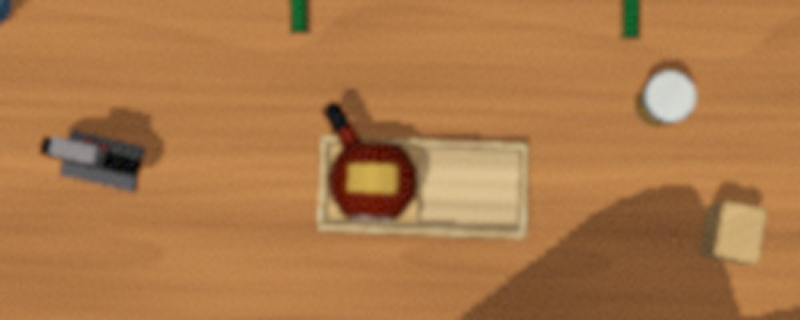

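View pics/z1.png

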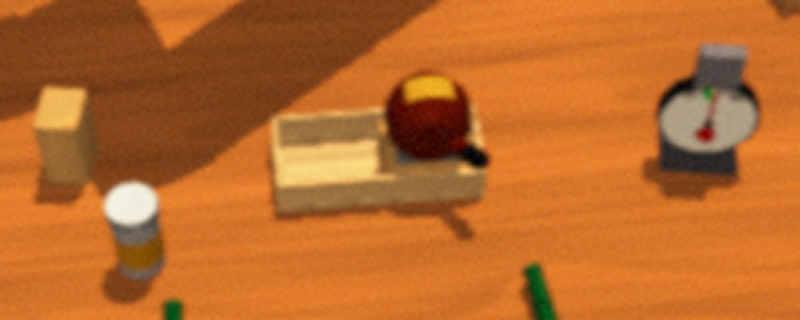

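```bash
cat >> h.py <<'E'
def down(phi,alpha=0.):
    """tool down, jaw (tool y) along world angle phi; both half-turns"""
    y=np.array([np.cos(phi),np.sin(phi),0]);z=np.array([0,0,-1.]);x=np.cross(y,z)
    M=R.from_matrix(np.stack([x,y,z],1))
    if alpha: M=R.from_rotvec(alpha*y)*M   # lean about jaw axis
    return M
def best(pos,phi,alpha=0.):
    c=[]
    for s in(0,1):
        M=down(phi+s*np.pi,alpha*(1-2*s)).as_quat()
        q=r.inverse_kinematics(list(pos),list(M))
        if q is not None: c.append((abs(q[5])+.3*abs(q[5]-r.current_q()[5]),list(M),q))
    c.sort(key=lambda t:t[0]);return c[0][1],np.round(c[0][2],2)
TRAY=np.array([.5003,-.0083]);TYAW=-.0175
def tw(x,y):
    c,s=np.cos(TYAW),np.sin(TYAW);return TRAY+np.array([c*x-s*y,s*x+c*y])
def F(): return np.array(r.current_contact_force())
E
python3 - <<'E'
from h import *
for p,phi in(((.463,-.289,.068),-.168),((*tw(0,-.025),.073),TYAW),((.582,-.227,.074),-.1),((.519,.292,.13),-.176),((.5,.04,.24),TYAW)):
    print(best(p,phi))
M,_=best((.463,-.289,.068),-.168)
r.move_to([.463,-.289,.15],M)
print(r.current_t())
snap('wrist','w1.png')
r.move_linear([.463,-.289,.068],vel=.1)
r.set_gripper(0.3,squeeze=40)
print(r.current_t(),r.current_opening(),F())
E
```

```text
([np.float64(0.763940718407752), np.float64(0.6452864315624868), np.float64(0.0), np.float64(0.0)], array([-0.64,  0.6 ,  1.79, -0.  ,  0.75, -0.48]))
([np.float64(0.7132668178124195), np.float64(0.7008926070431508), np.float64(0.0), np.float64(0.0)], array([-0.16,  0.54,  1.91, -0.  ,  0.7 , -0.14]))
([np.float64(0.7415636913464777), np.float64(0.6708824723277438), np.float64(0.0), np.float64(0.0)], array([-0.45,  0.7 ,  1.57, -0.  ,  0.87, -0.35]))
([np.float64(0.7665157457333536), np.float64(0.6422255145529807), np.float64(0.0), np.float64(0.0)], array([ 0.43,  0.58,  1.63, -0.  ,  0.93,  0.61]))
([np.float64(0.7132668178124195), np.float64(0.7008926070431508), np.float64(0.0), np.float64(0.0)], array([-0.01,  0.28,  1.79, -0.  ,  1.07,  0.  ]))
1.3917
2.825 0.5809370056903586 [-1.54583612  0.93322691  6.10714291]
```

View pics/w1.png

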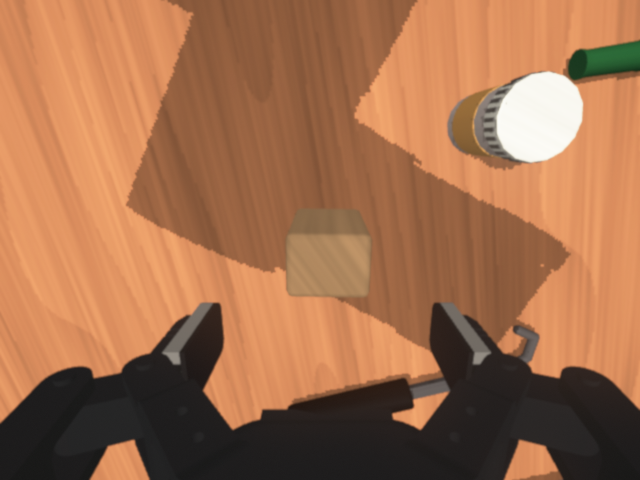

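The block at (328,260) sits square between the jaws, and an opening of 0.58 (about 50 mm) means it is gripped. I'll lift it and look at the tray.

Run:
```python
from h import *
p=r.current_tool_pos()
r.move_linear([p[0],p[1],.2],vel=.2)
M,_=best((*tw(0,-.025),.2),TYAW)
a=tw(0,-.025)
r.move_to([*a,.2],M)
r.sleep(.2);print(F(),r.current_opening())
d=snap('wrist','w2.png');print(r.current_t())
P=cloud(d);Q=P.reshape(-1,3)
Q=Q[(Q[:,2]>.028)&(Q[:,2]<.04)&(abs(Q[:,0]-.5)<.07)&(abs(Q[:,1])<.12)];print(len(Q),cv2.minAreaRect(Q[:,:2].astype(np.float32)))
d=snap('top','t2.png');cv2.imwrite('pics/t2z.png',cv2.resize(d['pixels'][225:325,250:450,::-1],None,fx=4,fy=4))
```

```text
[ 0.6202171  -0.26328744 -0.9485381 ] 0.5772628688112763
4.8917
2916 ((0.502011239528656, 0.015509232878684998), (0.14372114837169647, 0.08637752383947372), 89.03966522216797)
```

View pics/w2.png

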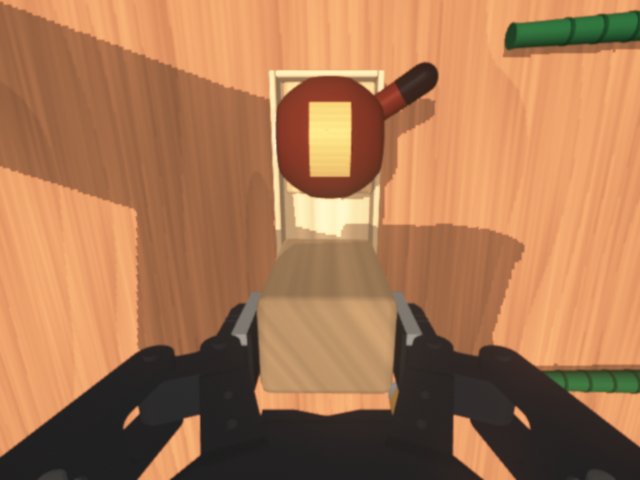

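The tray runs straight up the image with the head at (330,135). The held block is aligned with it, and the tray pose from this view agrees within about 1.5 mm. I'll lower the block and slide it against the cradle.

```bash
cat >> h.py <<'E'
def place(z0,yl,zfloor,ymax,fy=5.):
    a=tw(0,yl)
    r.move_linear([*a,.13],vel=.2);r.move_linear([*a,z0],vel=.1);r.sleep(.1)
    f0=F();z=z0
    while z>zfloor:
        z-=.001;r.move_linear([*a,z],vel=.02)
        f=F()-f0
        if f[2]>3: print('floor',z,f.round(1));break
    z+=.001;r.move_linear([*a,z],vel=.02);r.sleep(.1)
    f0=F();y=yl
    while y<ymax:
        y+=.001;r.move_linear([*tw(0,y),z],vel=.02);f=F()-f0
        if abs(f[1])>fy: break
    print('end',y,z,f.round(1),r.current_t())
    return y,z
E
python3 - <<'E'
from h import *
y,z=place(.079,-.025,.070,-.008,8)
snap('wrist','w3.png')
E
```

```text
floor 0.073 [-0.5  0.9  6.2]
end -0.01199999999999999 0.074 [ 1.8 -8.4  1.9] 11.3
```

View pics/w3.png

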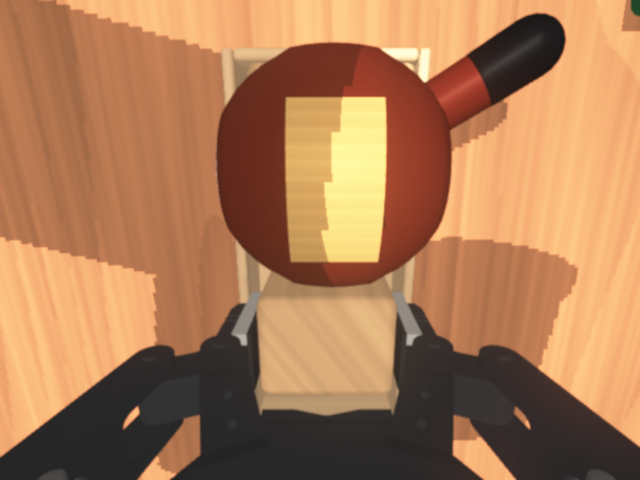

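The block now butts against the cradle, and the head is pushed to the far wall. I'll release it and fetch the canister.

Run:
```python
from h import *
a=tw(0,-.0125)
r.move_linear([*a,.0735],vel=.02);r.set_gripper(.8);
r.move_linear([*a,.16],vel=.2)
d=snap('wrist','w4.png')
print(r.current_t())
c=(.5823,-.2272)
r.set_gripper(1.0)
M,_=best((*c,.16),-.1)
r.move_to([*c,.16],M)
snap('wrist','w5.png')
r.move_linear([*c,.074],vel=.12)
r.set_gripper(0.25,squeeze=40)
print(r.current_t(),r.current_opening(),F())
r.move_linear([*c,.2],vel=.2)
M,_=best((*tw(0,-.062),.2),TYAW)
r.move_to([*tw(0,-.062),.2],M)
snap('wrist','w6.png')
print(r.current_t(),r.current_opening())
```

```text
12.5583
15.15 0.5010022636436704 [-0.54360864  0.24873079  6.18726648]
16.725 0.5012884302358892
```

View pics/w4.png

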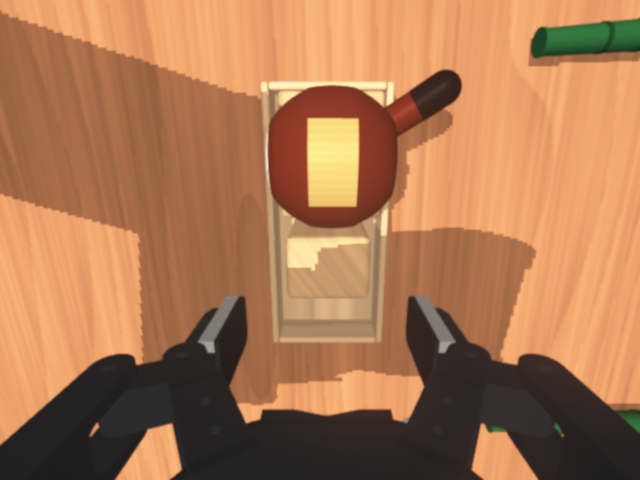

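View pics/w6.png

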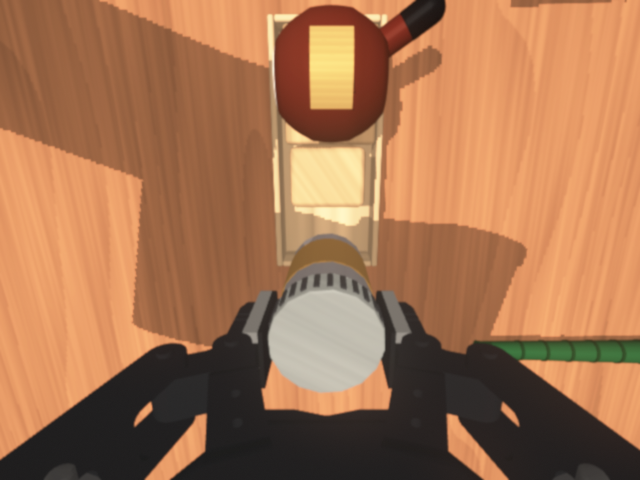

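w4 shows the block standing at (328,262) beside the cradle, and w6 shows the canister gripped by its lid. I'll check where the block stands against the free gap.

Run:
```python
from h import *
def loc(Q):
    c,s=np.cos(TYAW),np.sin(TYAW);q=Q[:,:2]-TRAY;return np.c_[q[:,0]*c+q[:,1]*s,-q[:,0]*s+q[:,1]*c,Q[:,2]]
for f in('w4','w6'):
    P=cloud(dict(np.load(f'pics/{f}.png.npz')))
    for n,b in dict(w4=dict(block=(280,375,225,300,.08,.09),rim=(260,400,290,350,.032,.04),head=(260,400,80,230,.09,.2)),w6=dict(block=(285,370,140,215,.08,.09),head=(260,400,5,150,.09,.2),can=(260,400,280,395,.1,.3)))[f].items():
        Q=loc(P[b[2]:b[3],b[0]:b[1]].reshape(-1,3));Q=Q[(Q[:,2]>b[4])&(Q[:,2]<b[5])]
        print(f,n,len(Q),np.percentile(Q,2,0).round(4),np.percentile(Q,98,0).round(4),np.median(Q,0).round(4))
```

```text
w4 block 5269 [-0.0219 -0.0312  0.0812] [0.0251 0.0066 0.086 ] [ 0.0015 -0.011   0.0845]
w4 rim 1358 [-0.0411 -0.0927  0.0323] [ 0.0436 -0.0502  0.0367] [ 0.0017 -0.0886  0.0352]
w4 head 13622 [-0.0265  0.0199  0.0909] [0.0337 0.0795 0.1093] [0.0036 0.0514 0.102 ]
w6 block 4419 [-0.0221 -0.0317  0.0814] [0.025  0.0056 0.086 ] [ 0.0014 -0.0122  0.0845]
w6 head 11382 [-0.0266  0.0187  0.0907] [0.0339 0.0784 0.1093] [0.0035 0.0481 0.1019]
w6 can 13775 [-0.0215 -0.079   0.1852] [ 0.0253 -0.0398  0.2197] [ 0.002  -0.0554  0.2066]
```

Run:
```python
from h import *
y,z=place(.085,-.062,.076,-.050,5)
a=tw(0,y-.0005)
r.move_linear([*a,z-.0005],vel=.02);r.set_gripper(.75)
r.move_linear([*a,.18],vel=.2)
snap('wrist','w7.png');print(r.current_t(),F())
```

```text
floor 0.079 [-1.8  0.5  9.5]
end -0.05399999999999999 0.08 [-0.6 -6.9  2.6] 21.775
23.0667 [-0.45864694 -0.60679313 -0.69692567]
```

View pics/w7.png

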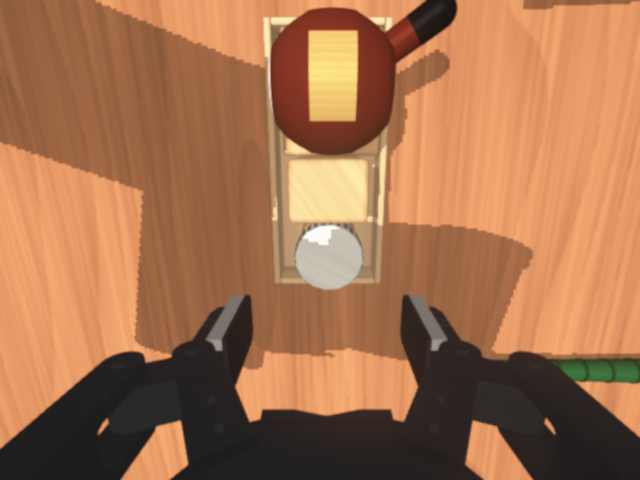

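All three are packed: head (333,80), block (328,190) and canister (328,257), both upright. Next I'll take a close view of the dial from its +x side.

Run:
```python
from h import *
g=np.array([.5197,.2918]);psi=-.176
d=dict(np.load('pics/w7.png.npz'))
mt=optics.get_image('wrist')['mount'];print(np.round(mt,3).tolist())
ux=np.array([np.cos(psi),np.sin(psi),0]);uy=np.array([-ux[1],ux[0],0]);uz=np.array([0,0,1.])
for t in(.9,.8,.7,.6):
    z=-np.sin(t)*ux-np.cos(t)*uz;x=np.cos(t)*ux-np.sin(t)*uz;M=np.stack([x,np.cross(z,x),z],1)
    C=M@mt[:3,:3];view=C[:,2]
    tgt=np.array([*g,.085])
    cam=tgt-view*.27
    tcp=cam-M@mt[:3,3]
    q=r.inverse_kinematics(list(tcp),list(R.from_matrix(M).as_quat()))
    print(t,tcp.round(3),None if q is None else np.round(q,2))
    if q is not None:
        r.move_to([*r.current_tool_pos()[:2],.24],list(r.current_ee_rot()))
        r.move_to(list(tcp),list(R.from_matrix(M).as_quat()));r.sleep(.2);snap('wrist','w8.png');print(r.current_t());break
```

```text
[[-0.0, -0.959, -0.284, 0.073], [1.0, -0.0, -0.0, 0.001], [0.0, -0.284, 0.959, -0.12], [0.0, 0.0, 0.0, 1.0]]
0.9 [0.629 0.273 0.168] [0.23 1.12 0.72 0.37 2.13 2.04]
25.65
```

View pics/w8.png

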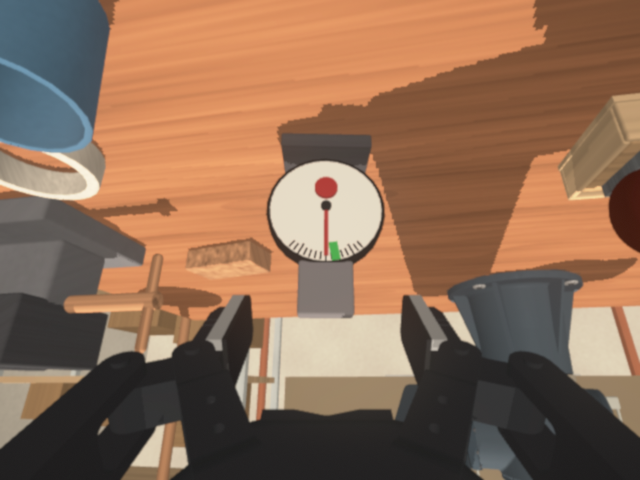

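The dial is seen upside down: pivot (326,206), red needle straight down towards the handle, green mark at about (334,250). I'll project it onto the dial plane for the mark's angle, and fit the sole.

Run:
```python
from h import *
from scipy.optimize import least_squares
d=dict(np.load('pics/w8.png.npz'));im=d['pixels'].astype(int)
sub=np.zeros((480,640),bool);sub[160:265,265:385]=1
Rr,G,B=im[...,0],im[...,1],im[...,2]
gm=sub&(G>Rr+40)&(G>B+40);rm=sub&(Rr>G+70)&(Rr>B+70)
P=cloud(d)
# gauge frame from cloud
Q=P[100:330,260:400].reshape(-1,3)
hd=P[265:315,303:350].reshape(-1,3);
top=hd[(hd[:,2]>.137)&(hd[:,2]<.147)];rc=cv2.minAreaRect(top[:,:2].astype(np.float32));print('handle top',rc,np.median(top[:,2]))
dial=P[165:250,275:375].reshape(-1,3);dial=dial[np.isfinite(dial).all(1)]
m=dial.mean(0);n=np.linalg.svd(dial-m)[2][2];n*=np.sign(n[0]);print('dial plane n',n.round(3),'yaw',np.arctan2(n[1],n[0]),m.round(4))
W=d['W'];o=W[:3,3]
def hit(u,v):
    ray=W[:3,:3]@np.array([(u-d['cx'])/d['fx'],(v-d['cy'])/d['fy'],1.]);return o+ray*((m-o)@n)/(ray@n)
y=np.array([-n[1],n[0],0]);y/=np.linalg.norm(y);
def yz(mask):
    v,u=np.nonzero(mask);pts=np.array([hit(a,b) for a,b in zip(u,v)]);return np.c_[pts@y-m@y,pts[:,2]]
g=yz(gm);print('green',g.mean(0),len(g))
rr=yz(rm);nd=rr[rr[:,1]>.066];print('needle',len(nd),np.polyfit(nd[:,1],nd[:,0],1));wt=rr[rr[:,1]<.058];print('weight',wt.mean(0))
bk=sub&(im.sum(2)<150);bk[:195]=0;bk[216:]=0;bk[:,:315]=0;bk[:,337:]=0
pv=yz(bk).mean(0);print('pivot',pv)
wh=sub&(Rr>180)&(G>170)&(B>150);e=yz(wh);print('face y range',e[:,0].min(),e[:,0].max(),e[:,1].min(),e[:,1].max())
dg=g.mean(0)-pv;print('mark angle',np.arctan2(-dg[0],dg[1]),np.hypot(*dg))
# gauge y at handle
c=np.median(top,0);print('pivot world',m+y*pv[0])
# sole
for f,b in(('w4',(306,362,118,208)),('w7',(306,360,30,122))):
    P=cloud(dict(np.load(f'pics/{f}.png.npz')));S=P[b[2]:b[3],b[0]:b[1]].reshape(-1,3);S=S[S[:,2]>.095]
    c_,s_=np.cos(TYAW),np.sin(TYAW);q=S[:,:2]-TRAY;lx=q[:,0]*c_+q[:,1]*s_;ly=-q[:,0]*s_+q[:,1]*c_
    s=least_squares(lambda p:np.hypot(ly-p[0],S[:,2]-p[1])-.04,[.045,.069]);print(f,'axis',s.x,'rms',np.sqrt(np.mean(s.fun**2)),'x',lx.min(),lx.max())
```

```text
handle top ((0.5285832285881042, 0.2915779650211334), (0.031828369945287704, 0.004596385173499584), 77.4450454711914) 0.13958414773121103
dial plane n [ 0.923 -0.112 -0.369] yaw -0.12055304867080159 [0.5278 0.2931 0.0578]
green [-0.00778199  0.10127284] 147
needle 973 [-0.64216541  0.06017874]
weight [0.01241456 0.02310204]Traceback (most recent call last):
  File "<stdin>", line 23, in <module>
  File "<stdin>", line 19, in yz
ValueError: matmul: Input operand 1 has a mismatch in its core dimension 0, with gufunc signature (n?,k),(k,m?)->(n?,m?) (size 3 is different from 0)
```

Run:
```python
from h import *
from scipy.optimize import least_squares
d=dict(np.load('pics/w8.png.npz'));im=d['pixels'].astype(int)
sub=np.zeros((480,640),bool);sub[160:262,265:385]=1
Rr,G,B=im[...,0],im[...,1],im[...,2]
gm=sub&(G>Rr+40)&(G>B+40)
v,u=np.nonzero(gm);print('green px',u.mean(),v.mean(),u.min(),u.max(),v.min(),v.max())
rm=sub&(Rr>G+70)&(Rr>B+70);rm[:,:300]=0;rm[:,350:]=0;
print('row widths',[(k,np.nonzero(rm[k])[0].mean().round(1)) for k in range(178,260,6) if rm[k].any()])
W=d['W'];o=W[:3,3];psi=-.176
P=cloud(d)
# face by depth
f=P[[185,200,220,235]][:,[290,305,350,365]].reshape(-1,3)
for psi in(-.176,-.14,-.12):
    n=np.array([np.cos(psi),np.sin(psi),0]);y=np.array([-n[1],n[0],0]);m=np.array([.5197,.2918,.06])+n*.008
    print(psi,'face depth offset',((f-m)@n).round(4)[[0,3,12,15]],)
    def hit(u,v):
        ray=W[:3,:3]@np.array([(u-d['cx'])/d['fx'],(v-d['cy'])/d['fy'],1.]);p=o+ray*((m-o)@n)/(ray@n);return np.array([(p-m)@y,p[2]])
    pv=hit(326,206);g=hit(u.mean(),v.mean());nd=hit(np.nonzero(rm[250])[0].mean(),250);wt=hit(326.5,187)
    print(' pivot',pv,'green',g,'needle',nd,'wt',wt)
    for q in(g,nd): print('  ang',np.arctan2(-(q-pv)[0],(q-pv)[1]),np.hypot(*(q-pv)))
for f,b in(('w4',(306,362,118,208)),('w7',(306,360,30,122))):
    P=cloud(dict(np.load(f'pics/{f}.png.npz')));S=P[b[2]:b[3],b[0]:b[1]].reshape(-1,3);S=S[S[:,2]>.095]
    c_,s_=np.cos(TYAW),np.sin(TYAW);q=S[:,:2]-TRAY;lx=q[:,0]*c_+q[:,1]*s_;ly=-q[:,0]*s_+q[:,1]*c_
    s=least_squares(lambda p:np.hypot(ly-p[0],S[:,2]-p[1])-.04,[.045,.069]);print(f,'axis',s.x,'rms',np.sqrt(np.mean(s.fun**2)),'x',lx.min(),lx.max())
cv2.imwrite('pics/z8.png',cv2.resize(d['pixels'][120:330,255:400,::-1],None,fx=2.8,fy=2.8,interpolation=cv2.INTER_CUBIC))
```

```text
green px 334.10884353741494 250.57823129251702 329 339 242 260
row widths [(178, np.float64(325.5)), (184, np.float64(325.5)), (190, np.float64(326.0)), (196, np.float64(326.0)), (214, np.float64(326.0)), (220, np.float64(326.0)), (226, np.float64(326.0)), (232, np.float64(326.0)), (238, np.float64(325.5)), (244, np.float64(325.5)), (250, np.float64(325.5))]
-0.176 face depth offset [ 0.0022 -0.0001  0.0014 -0.0002]
 pivot [0.00147972 0.05771936] green [-0.00454294  0.09475578] needle [0.00181368 0.09430221] wt [0.00109841 0.04070821]
  ang 0.16120347702496263 0.03752291379954012
  ang -0.009128778408184053 0.03658438214435687
-0.14 face depth offset [ 0.0032 -0.0012  0.0024 -0.0012]
 pivot [0.00119264 0.05769388] green [-0.00483014  0.09481943] needle [0.00152693 0.09427941] wt [0.00081101 0.0406876 ]
  ang 0.1608263773295742 0.03761090585848699
  ang -0.009136886479117388 0.03658705274075688
-0.12 face depth offset [ 0.0038 -0.0018  0.003  -0.0017]
 pivot [0.0010337  0.05768208] green [-0.00499242  0.0948565 ] needle [0.00136835 0.09426841] wt [0.00065168 0.04067883]
  ang 0.16070594070005884 0.03765967910888612
  ang -0.00914652223464884 0.036587865484287364
w4 axis [0.04914885 0.0686975 ] rms 0.0007733297150775021 x -0.010048000370776373 0.018412032635366806
w7 axis [0.04913433 0.06865695] rms 0.0008224719638965885 x -0.010528938886368274 0.017955678739572548
```

View pics/z8.png

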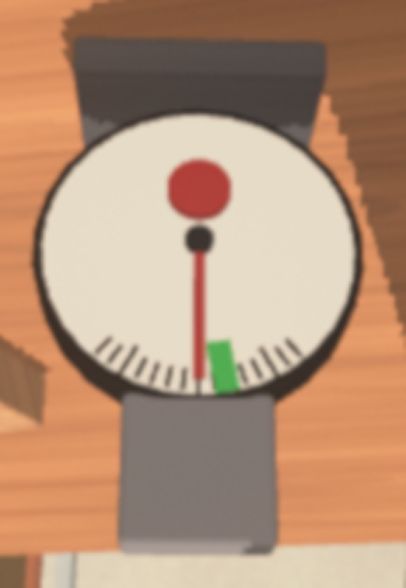

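The mark is about 0.17 rad to the -y side, measured from the needle, and the sole fit puts the axis at tray-local y = 0.049, z = 0.0687. Now I'll pick up the gauge.

Run:
```python
from h import *
p=r.current_tool_pos()
r.move_linear([p[0]+.02,p[1],.24],vel=.2)
g=[.5197,.2918];M=list(down(-.176).as_quat())
r.move_to([*g,.24],M)
r.move_linear([*g,.185],vel=.15)
d=snap('wrist','w9.png')
r.move_linear([*g,.1300],vel=.1)
r.set_gripper(0.0,squeeze=80)
print(r.current_t(),r.current_opening()*85,F(),r.current_tool_pos())
r.sleep(.1)
snap('wrist','w10.png')
```

```text
29.2917 14.982468586601044 [0.54560296 0.58600837 4.05483965] [0.52006798 0.29202085 0.13058001]
```

View pics/w9.png

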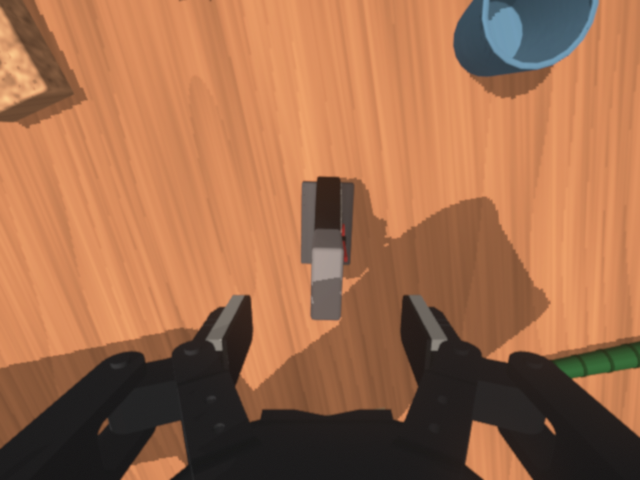

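View pics/w10.png

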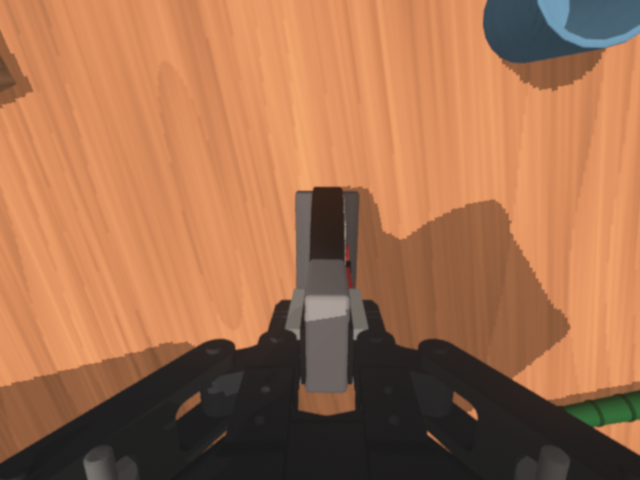

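The handle is square between the pads. I'll lift it, carry it over the head with a 0.17 rad lean and lower it along the sole's normal.

Run:
```python
from h import *
a=.17
p=r.current_tool_pos()
r.move_linear([p[0],p[1],.27],vel=.2)
Mq=list(down(TYAW,-a).as_quat())
n=np.array([-np.sin(TYAW)*np.sin(a),np.cos(TYAW)*np.sin(a),np.cos(a)])
ax=np.array([*tw(.003,.0491),.0688])
print('tool z',R.from_quat(Mq).as_matrix()[:,2],n)
def at(h): return list(ax+n*(.040+.1306+h))
r.move_to(at(.05),Mq)
r.move_linear(at(.006),vel=.1);r.sleep(.4)
f0=F();h=.006
snap('scene','s1.png')
while h>-.004:
    h-=.0005;r.move_linear(at(h),vel=.02);f=F()-f0
    if f@n>4: break
print('h',h,f.round(2),f@n,r.current_t())
r.sleep(.6);print((F()-f0).round(2),np.array(r.current_torque()).round(2),r.current_opening()*85,r.current_tool_pos())
np.save('f0.npy',f0)
snap('scene','s2.png');snap('wrist','w11.png')
d=np.load('pics/s2.png.npz')
cv2.imwrite('pics/s2z.png',cv2.resize(d['pixels'][130:250,260:390,::-1],None,fx=5,fy=5,interpolation=cv2.INTER_CUBIC))
```

```text
tool z [-0.00296054 -0.16915644 -0.98558477] [0.00296054 0.16915644 0.98558477]
h -0.0005000000000000017 [-1.93  1.73  6.56] 6.7491132129110305 35.45
[-2.48  2.12  8.6 ] [ 0.11  0.41 -0.09] 15.145777467758633 [0.5048292  0.0695757  0.23688036]
```

View pics/s2z.png

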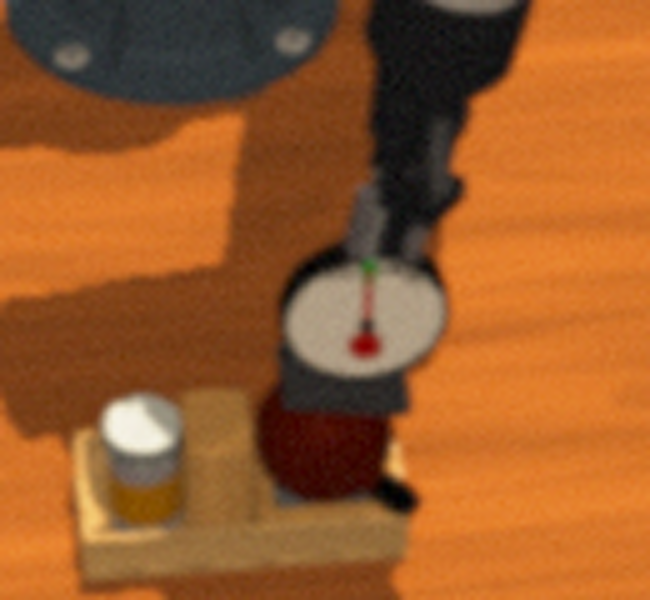

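View pics/w11.png

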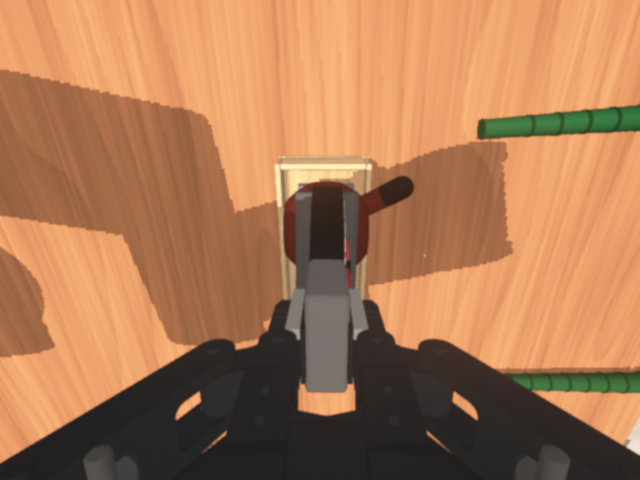

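The red needle runs straight up from the pivot (368,325) into the green mark (368,268), with the foot on the head. I'll measure the residual angle and ease the press slightly.

```bash
cat > ang.py <<'E'
from h import *
def angs(d,tcp,a,yaw=TYAW):
    im=d['pixels'].astype(int);u0,u1,v0,v1=310,355,175,210
    Rr,G,B=im[...,0],im[...,1],im[...,2];s=np.zeros((480,640),bool);s[v0:v1,u0:u1]=1
    n=np.array([np.cos(yaw),np.sin(yaw),0]);y=np.array([-n[1],n[0],0]);up=np.array([0,0,1.])
    g=y*np.sin(a)+up*np.cos(a)
    pv=np.array(tcp)-(.1306-.060)*g+n*.0085
    W=d['W'];o=W[:3,3]
    def hit(u,v):
        ray=W[:3,:3]@np.array([(u-d['cx'])/d['fx'],(v-d['cy'])/d['fy'],1.]);p=o+ray*((pv-o)@n)/(ray@n)-pv;return np.array([p@y,p@up])
    gw=np.where(s,np.clip(G-Rr-10,0,None),0).astype(float);rw=np.where(s,np.clip(Rr-G-40,0,None)*(Rr-B>40),0).astype(float)
    rw=np.where((Rr<1000)&s,rw,0)
    v,u=np.mgrid[:480,:640]
    gc=hit((gw*u).sum()/gw.sum(),(gw*v).sum()/gw.sum())
    # red blobs projected
    pts=[(hit(b,a_),rw[a_,b]) for a_,b in zip(*np.nonzero(rw))]
    X=np.array([p for p,_ in pts]);w=np.array([q for _,q in pts])
    k=(abs(X[:,0])<.02)&(X[:,1]<-.004)&(X[:,1]>-.03);wt=(X[k]*w[k,None]).sum(0)/w[k].sum()
    k2=(abs(X[:,0])<.02)&(X[:,1]>.008)&(X[:,1]<.034);nd=(X[k2]*w[k2,None]).sum(0)/w[k2].sum()
    print('green',gc.round(4),'wt',wt.round(4),'needle',nd.round(4))
    f=lambda p:np.arctan2(-p[0],p[1])
    print('needle-dir',f(nd-wt),'mark from wt/needle-line pivot',f(gc-(wt+(nd-wt)*(0-wt[1])/(nd-wt)[1])),'mark from kin pivot',f(gc))
E
python3 - <<'E'
from ang import *
angs(dict(np.load('pics/s2.png.npz')),r.current_tool_pos(),.17)
M=R.from_quat(r.current_ee_rot()).as_matrix();print('lean',np.arctan2(-M[1,2],-M[2,2]),r.current_qvel().round(4) if hasattr(r.current_qvel(),'round') else r.current_qvel())
E
```

```text
green [-0.0017  0.0439] wt [-0.0011 -0.0162] needle [-0.0009  0.0168]
needle-dir -0.005449781762504328 mark from wt/needle-line pivot 0.016994480679484114 mark from kin pivot 0.03888417039466684
lean 0.16994054745509868 [ 0.0001 -0.0006  0.0025 -0.0003  0.0004  0.0007]
```

Run:
```python
from ang import *
a=.182;f0=np.load('f0.npy')
Mq=list(down(TYAW,-a).as_quat())
n=np.array([-np.sin(TYAW)*np.sin(a),np.cos(TYAW)*np.sin(a),np.cos(a)])
ax=np.array([*tw(.003,.0491),.0688])
def at(h): return list(ax+n*(.040+.1306+h))
r.move_linear(at(.0010),rot=Mq,vel=.02);r.sleep(.3)
print('free?',(F()-f0).round(2))
h=.001
while h>-.002:
    h-=.00025;r.move_linear(at(h),vel=.02);r.sleep(.15);f=F()-f0
    if f@n>4: break
print(h,f.round(2))
r.sleep(1.0)
for i in range(2):
    print((F()-f0).round(2),np.round(r.current_tool_pos(),4),r.current_opening()*85,r.current_t());angs(snap('scene',f's{3+i}.png'),r.current_tool_pos(),a);r.sleep(.5)
snap('top','t3.png')
d=np.load('pics/s4.png.npz')
cv2.imwrite('pics/s4z.png',cv2.resize(d['pixels'][130:250,260:390,::-1],None,fx=5,fy=5,interpolation=cv2.INTER_CUBIC))
```

```text
free? [-1.24  0.83 -0.32]
-0.00025 [-0.85  1.78  4.64]
[-1.61  2.55  7.5 ] [0.5048 0.0716 0.2365] 14.75095823361261 39.725
green [-0.0013  0.0441] wt [-0.0011 -0.0162] needle [-0.001   0.0164]
needle-dir -0.0026421573348886502 mark from wt/needle-line pivot 0.004270731138932462 mark from kin pivot 0.028721782679125417
[-1.74  2.52  8.76] [0.5048 0.0716 0.2365] 15.01613365402797 40.275
green [-0.0013  0.0438] wt [-0.0011 -0.0162] needle [-0.0007  0.0167]
needle-dir -0.01161569654004412 mark from wt/needle-line pivot 0.007324001048677129 mark from kin pivot 0.028712933667447343
```

View pics/s4z.png

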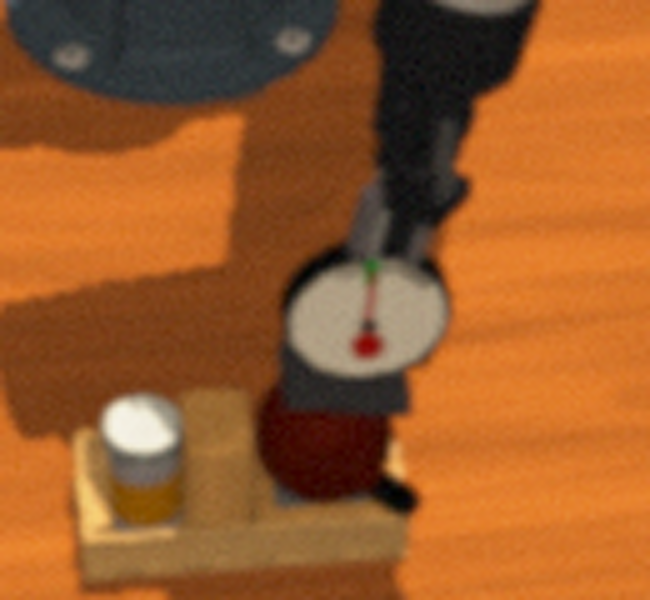

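View pics/s4.png

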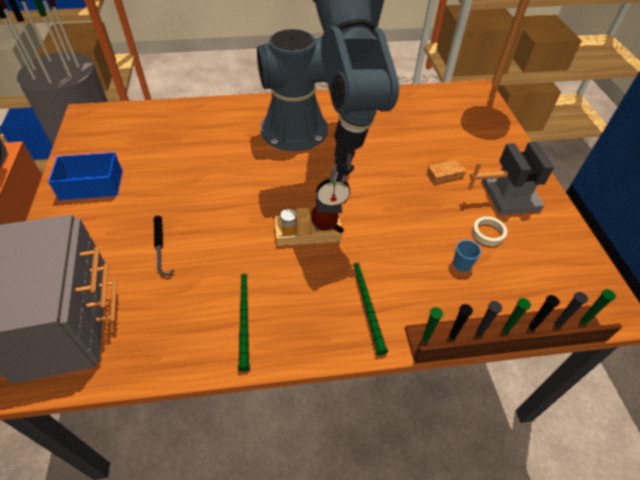

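Run:
```python
from h import *
f0=np.load('f0.npy');a=.182
n=np.array([0.003,np.sin(a),np.cos(a)])
def av():
    o=[]
    for i in range(6): r.sleep(.1);o.append((F()-f0)@n)
    return np.round(o,1)
x=av();print(x,r.current_t())
p=np.array(r.current_tool_pos())
if x.mean()>7.5:
    ax=np.array([*tw(.003,.0491),.0688]);nn=np.array([-np.sin(TYAW)*np.sin(a),np.cos(TYAW)*np.sin(a),np.cos(a)])
    r.move_linear(list(ax+nn*(.1706-.0001)),vel=.02);r.sleep(.5);print(av(),r.current_t())
print(r.current_qvel())
```

```text
[8.2 8.2 8.3 7.7 8.3 8.9] 41.475
[6.5 7.5 6.6 6.5 7.  6.2] 42.825
[ 0.00035121 -0.00274265  0.00044188 -0.00016381  0.00125502 -0.00126148]
```

The press is steady at about 6.7 N. One last check of the pointer, then I'll hand in.

Run:
```python
from ang import *
angs(snap('scene','s5.png'),r.current_tool_pos(),.182)
print(r.current_opening()*85,r.current_t())
r.hand_in()
```

```text
green [-0.0015  0.0439] wt [-0.0011 -0.0164] needle [-0.0007  0.0166]
needle-dir -0.01220231664762316 mark from wt/needle-line pivot 0.014096615819214692 mark from kin pivot 0.03505050048102484
15.215112189469513 42.875
the job is handed in; nothing more can be done
```

I handed the job in at 42.9 s, with the pointer in the green mark and the arm still holding the gauge on the head.

- **Packing:** The block stands against the cradle, with the head pushed toward the tray's +y end. The canister stands against the block. Both are upright and released. The tray's 12 mm of slack remains, mostly between the canister and the end wall.
- **Gauge:** It is gripped by its grey handle at 80 N and leaned 0.182 rad. Its foot presses on the brass sole with about 6.7 N.
- **Pointer and mark:** In the last picture the needle and mark differed by about 0.025 rad. Taking the pivot from the arm's pose instead gave about 0.047 rad. Both are inside the 0.075 rad tolerance.
- **Where checks disagreed:** The close view of the dial put the mark at 0.17 rad, while the scene camera first suggested about 0.19. I leaned the gauge between the two.
- **Other things on the counter:** I did not touch them, and they look unmoved in the last full scene view.

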